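Load the slide-box chute label up

TASK

Press the black knob of the sprung gate at the chute's low end down and then across into the red notch, so the gate stays down by itself. Then stand each green slide box on the deck at the high end and tip it over down the slope, so that both end flat on the ramp, labelled lid up, the first right down against the gate and the second against the first. Leave the four loose vessels round about standing where they are.

Things in the scene. Friction and masses are not known exactly. Their poses are not given: they have to be found in the camera images.
- chute: The whole chute, fixed to the worktop at a place and yaw that vary. Origin on the worktop under its middle. Its +y points to the high end, -y downhill to the gate, x across. Level deck, top 113 mm high, from y = 105 to 160 mm, 170 mm wide, no walls round it; then the ramp; the gate frame stands at y = -114 mm.
- deck_edge (a point): Middle of the straight edge where the level deck meets the ramp, on the deck's top surface (113 mm above the worktop). The deck (grippy, unlike the ramp) reaches 55 mm from here in the chute's +y direction.
- ramp: Polished ramp, 225 mm long, falling 0.40 rad. Origin on its surface, middle of the low end; +y up the slope, +z off the surface, x across. Channel 154 mm wide; clear walls 24 mm high begin 30 mm below the deck edge. A box lying on it slides down by itself: out of the low end if the gate is up; if it is held down, the box's leading edge stops within 10 mm of y = 0.
- gate_beam (a point): Middle of the top of the gate frame's cross beam (112 mm high), where the knob's stem passes through. The beam runs 98 mm either way along the chute's x. The red fork of the holding notch stands on it at x = 9 to 40 mm from here, 26 mm high, its lips at x = 9 to 13 mm.
- gate_knob (a point): Centre of the black gate knob, round, 26 mm in diameter, 30 mm tall, upright on an 8 mm stem; moves with the gate. With the gate up it is about 219 mm above the worktop. Fingertips that pinch it may reach 8 mm below its underside without touching the fork.
- gate_press (a joint): Downward travel of the yellow gate and its knob in m: 0 = up (open, where a spring holds it), 0.053 = bottom stop. The spring pushes up with 3.5 N at 0 and 9 N at the bottom. Held in the notch it reads about 0.044. Let go anywhere else, it snaps back to 0.
- gate_shift (a joint): Sideways travel of gate and knob along the chute's +x in m: 0 = rest, 0.022 = stop. A weak spring (0.5 to 2 N) pulls it back to 0. To latch: press gate_press over 0.050, move across to over 0.019, then let it rise: the cross pin comes up 9 mm behind the lips of the red fork and stays, gate_shift about 0.017.
- box_1: Green slide box 140 x 96 x 33 mm, 0.14 to 0.24 kg, standing on its long hinge edge, 89 mm tall. Origin: middle of its plain underside face, 43 mm above its support as it stands. +z points out of the labelled lid (level as it stands; box fills z = 0 to 33 mm). +y along the 140 mm length (+-70). +x down as it stands (hinge edge x = +43, top edge x = -45 mm).
- box_2: A second green slide box, the same in every way as box_1.
- coplin: Loose bystander: glass staining jar, 48 x 56 x 106 mm, standing; origin at its foot.
- reagent: Loose bystander: brown reagent bottle with a white cap, 50 mm in diameter, 105 mm tall; origin at its foot.
- vial: Loose bystander: white vial with an orange cap, 40 mm in diameter, 108 mm tall; origin at its foot.
- cup: Loose bystander: specimen cup with an orange lid, 64 mm in diameter, 72 mm tall; origin at its foot.
Not all that is in view belongs to the job. What is shaped like the box_1 but blue is not meant.

How it is judged:
On the way, in this order (a step that is already met when the one before it is completed fails the run):
1. the gate is held down in its notch, before any box is in the chute (value of joint gate_press between 0.038 and 0.0485 m and value of joint gate_shift above 0.012 m and not ((z of box_1 in the frame of ramp between -0.01 and 0.01 m and angle between box_1's own z axis and vertical below 0.6 rad and angle between the z axis of box_1 and the z axis of ramp, either way round below 0.12 rad and angle between the y axis of box_1 and the x axis of ramp, either way round below 0.22 rad and y of box_1 in the frame of ramp between 0.03 and 0.15 m and x of box_1 in the frame of ramp between -0.02 and 0.02 m) or (z of box_2 in the frame of ramp between -0.01 and 0.01 m and angle between box_2's own z axis and vertical below 0.6 rad and angle between the z axis of box_2 and the z axis of ramp, either way round below 0.12 rad and angle between the y axis of box_2 and the x axis of ramp, either way round below 0.22 rad and y of box_2 in the frame of ramp between 0.03 and 0.15 m and x of box_2 in the frame of ramp between -0.02 and 0.02 m)) and contact force between the fingers and gate_shift below 0.2 N), for 0.2 s.
2. a box stands upright on the deck (((angle between box_1's own z axis and vertical between 1.4 and 1.74 rad and angle between box_1's own x axis and vertical above 2.99 rad and height (world z) of box_1 between 0.148 and 0.164 m and horizontal distance between box_1 and deck_edge below 0.07 m) or (angle between box_2's own z axis and vertical between 1.4 and 1.74 rad and angle between box_2's own x axis and vertical above 2.99 rad and height (world z) of box_2 between 0.148 and 0.164 m and horizontal distance between box_2 and deck_edge below 0.07 m))), for 0.1 s.
3. the first box lies home on the ramp, lid up (((z of box_1 in the frame of ramp between -0.01 and 0.01 m and angle between box_1's own z axis and vertical below 0.6 rad and angle between the z axis of box_1 and the z axis of ramp, either way round below 0.12 rad and angle between the y axis of box_1 and the x axis of ramp, either way round below 0.22 rad and y of box_1 in the frame of ramp between 0.03 and 0.15 m and x of box_1 in the frame of ramp between -0.02 and 0.02 m and linear speed of box_1 below 0.03 m/s) or (z of box_2 in the frame of ramp between -0.01 and 0.01 m and angle between box_2's own z axis and vertical below 0.6 rad and angle between the z axis of box_2 and the z axis of ramp, either way round below 0.12 rad and angle between the y axis of box_2 and the x axis of ramp, either way round below 0.22 rad and y of box_2 in the frame of ramp between 0.03 and 0.15 m and x of box_2 in the frame of ramp between -0.02 and 0.02 m and linear speed of box_2 below 0.03 m/s))), for 0.2 s.
4. the other box stands upright on the deck (((angle between box_1's own z axis and vertical between 1.4 and 1.74 rad and angle between box_1's own x axis and vertical above 2.99 rad and height (world z) of box_1 between 0.148 and 0.164 m and horizontal distance between box_1 and deck_edge below 0.07 m) or (angle between box_2's own z axis and vertical between 1.4 and 1.74 rad and angle between box_2's own x axis and vertical above 2.99 rad and height (world z) of box_2 between 0.148 and 0.164 m and horizontal distance between box_2 and deck_edge below 0.07 m))), for 0.1 s.
At the end, for the whole second after the job is handed in: Gate held in its notch (press 0.038 to 0.0485, shift over 0.012). Both boxes at rest flat on the ramp (0.12 rad), lid up, square to 0.22 rad, not stacked, origins 30 to 150 mm up from the ramp's low end. The four bystanders upright and within 30 mm of their start (value of joint gate_press between 0.038 and 0.0485 m and value of joint gate_shift above 0.012 m and z of box_1 in the frame of ramp between -0.01 and 0.01 m and angle between each of box_1, box_2's own z axis and vertical below 0.6 rad and angle between the z axis of each of box_1, box_2 and the z axis of ramp, either way round below 0.12 rad and angle between the y axis of each of box_1, box_2 and the x axis of ramp, either way round below 0.22 rad and y of box_1 in the frame of ramp between 0.03 and 0.15 m and x of box_1 in the frame of ramp between -0.02 and 0.02 m and z of box_2 in the frame of ramp between -0.01 and 0.01 m and y of box_2 in the frame of ramp between 0.03 and 0.15 m and x of box_2 in the frame of ramp between -0.02 and 0.02 m and linear speed of each of box_1, box_2 below 0.03 m/s and angle between each of coplin, reagent, vial, cup's own z axis and vertical below 0.2 rad and distance of each of coplin, reagent, vial, cup from where it was at the start of the episode below 0.03 m); the robot touches nothing.
It fails at once if the staining jar is knocked over or pushed away (angle between coplin's own z axis and vertical above 0.5 rad or distance of coplin from where it was at the start of the episode above 0.04 m).
It fails at once if the brown bottle is knocked over or pushed away (angle between reagent's own z axis and vertical above 0.5 rad or distance of reagent from where it was at the start of the episode above 0.04 m).
It fails at once if the orange-capped vial is knocked over or pushed away (angle between vial's own z axis and vertical above 0.5 rad or distance of vial from where it was at the start of the episode above 0.04 m).
It fails at once if the specimen cup is knocked over or pushed away (angle between cup's own z axis and vertical above 0.5 rad or distance of cup from where it was at the start of the episode above 0.04 m).
It also fails if it takes over 72 s, if anything falls off the work surface, if the arm or the gripper's body presses on something with over 40 N, if the wrist force passes 120 N, or if a joint passes its speed limit or range.

ROBOT

A 7-joint arm with a two-finger parallel gripper is mounted at the origin on a cart in front of the work surface, level with it; the furniture and walls round the work are solid. World frame = base frame: x ahead of the robot, y to its left, z up, the work surface at z = 0. Lengths are in m, angles in rad, forces in N, time in s.
With the tool pointing down it reaches from about 0.35 to 0.9 m from the base axis. Payload 7.2 kg.
Tool frame: the origin (TCP) lies between the finger pads; the fingertips stand 11 mm ahead of it and the grasp point (between the pads) lies 8 mm behind it; z points along the fingers, y is the line along which they close (so a half turn about z gives the same grasp; the last joint's range is limited). The gripper opens to 88 mm and grips with 3 to 60 N. Pads are 20 mm wide; open, the fingers measure 115 mm over their backs; the gripper's body (75 mm by 178 mm) begins 61 mm behind the grasp point.
Start: joints at [-1.223, 0.411, -0.013, 1.596, 0.006, 1.134, -0.082], TCP at [0.252, 0.572, 0.234] pointing down, gripper open.
Joint ranges: [-2.95, 2.95], [-0.29, 1.99], [-1.47, 1.44], [0.14, 2.54], [-1.03, 4.17], [0.13, 1.85], [-2.86, 2.86]. Speed limits (rad/s): [2.39, 2.39, 3.01, 3.01, 3.14, 3.14, 3.14].

INTERFACE

Orientations are given as a unit quaternion [w, x, y, z].
In Python, from rig import manip gives the robot as it stands. The module is installed in compiled form; this text tells all that it offers.
- The arm moves only by the shell command python3 -m crank 'ROWS'. ROWS is text: rows parted by semicolons, each of 5 numbers parted by spaces: the shift along the tool's x, y, z scaled (see below), then the turn about the tool's z scaled (see below), then the opening, from 0 (shut) to 1 (fully open). A call has 1 to 8 rows; each row shifts and turns the commanded pose from where the row before left it, along the tool's axes as they then stand; what a row does not reach is not made up. The controller multiplies each number of a shift by 50 mm and each number of a turn by 0.1 rad. A row lasts 1/8 s, in which the tool goes at most 62.5 mm and 10.7 degrees, less where a joint would pass 70% of its speed; a pose out of reach is approached as far as the arm can. A call with a number of a shift or a turn outside -1 to 1 is refused whole. A call with a gripper value outside its range is refused whole. The fingers move at their own pace and stop on an object; the grip force is fixed at half the most. Time passes only in rows, so rows that do not move let the fingers close. It gives the time, the measured TCP pose, the force, the opening and the grip force at its end, in the units of the state.
- manip.get_obs(): the state, without advancing time (a new reading comes with each control period).
- manip.read_camera(name): name is "scene" or "top" or "wrist"; returns (picture, depth): 384x512x3 uint8, red, green, blue; 384x512 float32, m along the optical axis (not along the pixel's ray), 0 where there is no reading.
- manip.camera_params(name): a dict with "fx", "fy", "cx", "cy" (pixels), "R" (3x3) and "t" (3): a world point X has camera coordinates R X + t. Camera axes: x right, y down, z forward; pixel columns grow to the right and rows downward; lengths in m; the calibration is good to about 2 mm. A picture is of the moment at which its call begins: read the wrist's pose just before it. camera_params takes no time and is no camera call; for the wrist camera it gives the pose at the moment of the call.
- manip.finish_job(): hands the job in; it is judged then, once.
The state is a dict: "time": time; "joints": joint angles; "dq": joint speeds; "joint_torque": joint torques, N m; "eef_pos": TCP position; "tool_rot": TCP orientation; "contact_force": force on the tool from outside, world axes, zero at the start; "wrist_torque": the same for the moment, N m; "opening": finger opening in m; "finger_force": force on a finger pad.
Only numpy, scipy, OpenCV 4.12 (cv2) and the standard library are available. Lean on these libraries where they do the work, as an engineer would, in place of code of your own. Each camera call takes 0.05 s, during which the arm holds its last target. There are 200 camera calls.

## Working session

There is one attempt and no reset: what is moved stays moved. The work goes in short steps, Python scripts to look and compute and a shell command to move; the robot and the scene stay as the last step left them, time stands still between calls to the robot, and variables do not carry over. Pictures are saved under pics/ and viewed, at most 10 in all, crops included, and the job is handed in when it is done.

```bash
mkdir -p pics
cat > h.py <<'E'
import numpy as np, cv2, sys
from rig import manip
def snap(n,f):
    P=manip.camera_params(n); im,d=manip.read_camera(n)
    cv2.imwrite(f'pics/{f}.png',im[:,:,::-1]); np.savez(f'pics/{f}.npz',d=d,im=im,**{k:np.array(P[k]) for k in P})
class S:
    def __init__(s,f):
        z=np.load(f'pics/{f}.npz'); s.__dict__.update({k:z[k] for k in z.files})
        v,u=np.mgrid[:384,:512]; d=s.d
        C=np.stack([(u-s.cx)/s.fx*d,(v-s.cy)/s.fy*d,d],-1)
        s.X=(C-s.t)@s.R; s.X[d==0]=np.nan
    def p(s,u,v,h=None):
        if h is None: return s.X[int(v),int(u)]
        r=np.array([(u-s.cx)/s.fx,(v-s.cy)/s.fy,1])@s.R; c=-s.R.T@s.t
        return c+r*(h-c[2])/r[2]
    def px(s,X):
        c=s.R@np.array(X)+s.t; return c[:2]/c[2]*[s.fx,s.fy]+[s.cx,s.cy]
E
python3 - <<'E'
from h import *
np.set_printoptions(precision=3,suppress=True)
for n in ['scene','top']:
    snap(n,n+'0')
    P=manip.camera_params(n); print(n,P['fx'],-P['R'].T@P['t'],P['R'].round(2).tolist())
a=cv2.imread('pics/scene0.png');b=cv2.imread('pics/top0.png')
cv2.imwrite('pics/s0.png',cv2.resize(a,(800,600),interpolation=3));cv2.imwrite('pics/t0.png',cv2.resize(b,(800,600),interpolation=3))
print(manip.get_obs())
E
```

```text
scene 487.832819566478 [-0.629 -0.753  1.382] [[0.48, -0.88, -0.01], [-0.6, -0.32, -0.74], [0.64, 0.36, -0.68]]
top 350.45499065775954 [ 0.33  -0.103  1.633] [[0.01, -1.0, 0.01], [-0.99, -0.01, -0.12], [0.12, -0.0, -0.99]]
{'time': 0.1, 'joints': array([-1.223,  0.412, -0.013,  1.597,  0.006,  1.134, -0.082]), 'dq': array([ 0.002, -0.002, -0.002, -0.003, -0.001, -0.001,  0.001]), 'joint_torque': array([  0.002, -58.91 ,   0.643, -29.171,  -0.054,   0.014,   0.   ]), 'eef_pos': array([0.252, 0.571, 0.233]), 'tool_rot': array([-0.   ,  0.206,  0.978, -0.001]), 'contact_force': array([-0.331, -0.027,  1.054]), 'wrist_torque': array([-0.023, -0.021, -0.014]), 'finger_force': 0.0, 'opening': 0.08767713993227014}
```

View pics/s0.png

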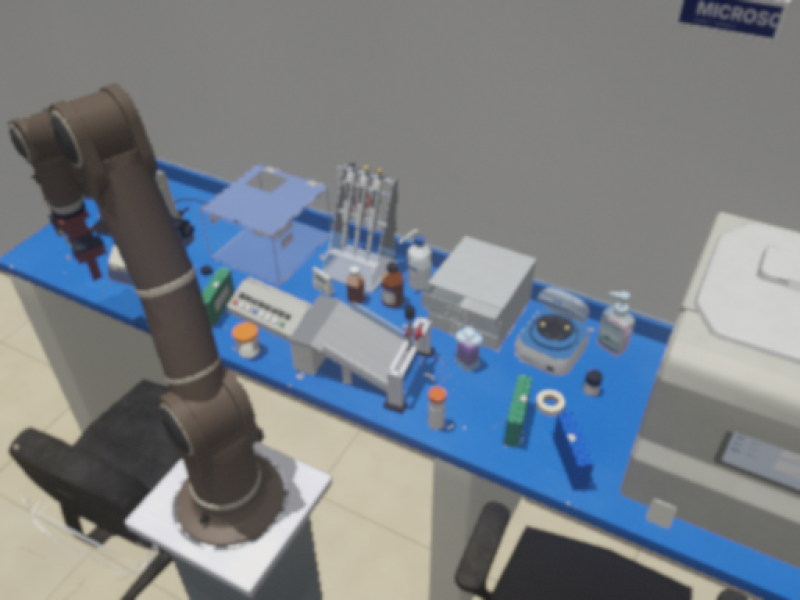

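View pics/t0.png

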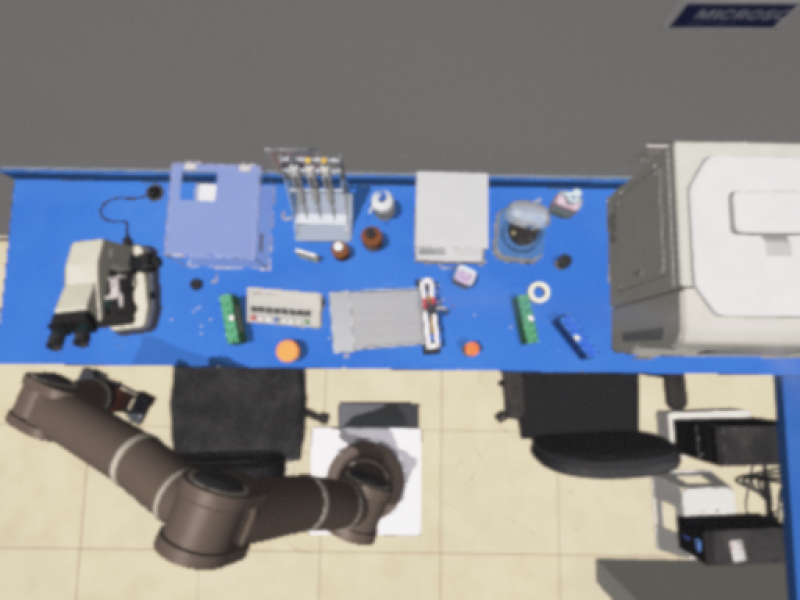

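Run:
```python
from h import *
a=cv2.imread('pics/top0.png');b=cv2.imread('pics/scene0.png')
z=lambda im,x0,y0,w,h,s:cv2.resize(im[y0:y0+h,x0:x0+w],None,fx=s,fy=s,interpolation=2)
c=z(a,135,170,240,62,3.3)   # 792x205
d1=z(b,120,165,60,50,6);d2=z(b,305,230,80,50,5);
r=np.zeros((600,800,3),np.uint8); r[:c.shape[0],:c.shape[1]]=c; r[215:215+300,:360]=d1;r[215:465,370:770]=d2
cv2.imwrite('pics/c0.png',r)
```

```text
(no output)
```

View pics/c0.png

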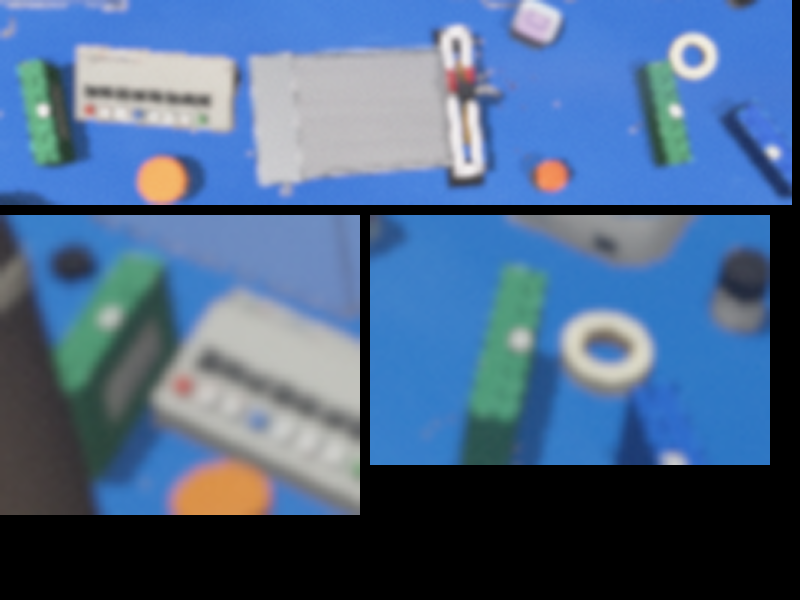

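Run:
```python
from h import *
np.set_printoptions(precision=4,suppress=True)
s=S('top0')
X=s.X; im=s.im.astype(int)
# chute region in px of 512 image: u 205..285, v 178..230
R=np.zeros((384,512),bool); R[178:232,205:290]=1
for nm in ['top0','scene0']:
    t=S(nm); X=t.X
    reg=(X[...,0]>0.38)&(X[...,0]<0.68)&(X[...,1]<0.15)&(X[...,1]>-0.25)
    hsv=cv2.cvtColor(t.im,cv2.COLOR_RGB2HSV)
    gray=(hsv[...,1]<60)
    m=reg&gray&(X[...,2]>0.109)&(X[...,2]<0.118)
    n,l,st,c=cv2.connectedComponentsWithStats(m.astype(np.uint8))
    print(nm)
    for i in range(1,n):
        if st[i,4]>25:
            q=X[l==i]; r=cv2.minAreaRect((q[:,:2]*1000).astype(np.float32)); print(st[i],q.mean(0),r)
    # ramp plane
    m=reg&gray&(X[...,2]>0.04)&(X[...,2]<0.1); q=X[m]
    A=np.c_[q[:,:2],np.ones(len(q))]; w=np.ones(len(q),bool)
    for _ in range(8):
        k=np.linalg.lstsq(A[w],q[w,2],rcond=None)[0]; w=abs(A@k-q[:,2])<0.005
    print('ramp',w.sum(),k,'slope',np.arctan(np.hypot(k[0],k[1])),'downdir',np.arctan2(-k[0],k[1]))
    # colour blobs
    for nme,mm in dict(green=(abs(hsv[...,0].astype(int)-75)<14)&(hsv[...,1]>90),orange=(hsv[...,0]<16)&(hsv[...,1]>150)&(hsv[...,2]>150),red=((hsv[...,0]>172)|(hsv[...,0]<6))&(hsv[...,1]>120),black=(hsv[...,2]<60)&reg,blue=(abs(hsv[...,0].astype(int)-112)<8)&(X[...,2]>0.03)&(hsv[...,1]>120)).items():
        mm=mm&(X[...,2]>0.02)&(X[...,0]>0.3)&(abs(X[...,1])<.8)&(X[...,2]<.25)
        n,l,st,c=cv2.connectedComponentsWithStats(mm.astype(np.uint8))
        for i in range(1,n):
            if st[i,4]>12:
                q=X[l==i]; zt=np.percentile(q[:,2],95); qq=q[q[:,2]>zt-0.012]
                print(nme,c[i].round(),st[i,4],'ztop',zt,qq.mean(0), cv2.minAreaRect((qq[:,:2]*1000).astype(np.float32)))
```

```text
top0
[269 178   8  13  57] [ 0.5524 -0.1662  0.1134] ((549.147705078125, -166.05191040039062), (53.735897064208984, 30.977275848388672), 0.6902214288711548)
[211 186  20  37 451] [0.457  0.0636 0.1136] ((456.4877624511719, 58.870765686035156), (160.0394287109375, 77.7020492553711), 6.266910552978516)
[272 200   9  23  82] [ 0.4198 -0.1833  0.1136] ((429.42486572265625, -180.00784301757812), (95.42382049560547, 33.94736862182617), 6.389334678649902)
ramp 875 [-0.0535  0.3673  0.1176] slope 0.35538566305525127 downdir 0.14471859226460707
green [147. 204.] 210 ztop 0.09398008028716541 [0.4545 0.3882 0.089 ] ((455.7735900878906, 388.0715637207031), (134.07144165039062, 30.810102462768555), 12.790610313415527)
green [337. 206.] 201 ztop 0.09501418938440448 [ 0.4643 -0.4528  0.0899] ((468.0243835449219, -453.38360595703125), (130.8616180419922, 31.391029357910156), 11.636880874633789)
orange [302. 223.] 34 ztop 0.11421422170198188 [ 0.382  -0.2938  0.1097] ((382.62054443359375, -293.8123779296875), (24.65616798400879, 25.282676696777344), 44.93190002441406)
blue [ 86. 112.] 160 ztop 0.0621
[... 5081 characters left out ...]
4951172)
blue [354. 216.] 528 ztop 0.07602189306295608 [ 0.7044 -0.4552  0.0693] ((721.4820556640625, -447.99786376953125), (129.53453063964844, 145.56478881835938), 84.81632232666016)
blue [417. 208.] 152 ztop 0.05967129407880605 [ 0.8844 -0.6499  0.0545] ((886.02685546875, -647.9323120117188), (23.491601943969727, 95.025146484375), 1.1838816404342651)
blue [380. 240.] 36 ztop 0.0611774408420096 [ 0.6474 -0.5783  0.057 ] ((645.4441528320312, -576.5335693359375), (33.69605255126953, 38.38669204711914), 1.8492833375930786)
blue [367. 286.] 649 ztop 0.0931978498804621 [ 0.4172 -0.6031  0.0886] ((422.0723876953125, -599.7787475585938), (145.07455444335938, 36.67770767211914), 36.98301696777344)
```

```bash
cat >> h.py <<'E'
from scipy.spatial.transform import Rotation as Ro
def pose():
    o=manip.get_obs(); q=o['tool_rot']; R=Ro.from_quat([q[1],q[2],q[3],q[0]]).as_matrix()
    return o,R
def to(x,y,z,deg=None):
    "units to go in tool axes as they now stand; turn units for tool-y at deg"
    o,R=pose(); th=np.degrees(np.arctan2(R[1,1],R[0,1]))
    print('t',round(o['time'],2),'pos',o['eef_pos'].round(4),'th',round(th,2),'j7',round(o['joints'][6],2),'open',round(o['opening'],4),'F',o['contact_force'].round(1))
    if deg is not None: print('turn units',round(-np.radians((deg-th+180)%360-180)/.1,2)); 
    d=np.array([x,y,z])-o['eef_pos']; print('shift units now',(R.T@d/.05).round(2))
    if deg is not None:
        a=np.radians(deg-th); Rn=Ro.from_euler('z',a).as_matrix()@R; print('shift units after turn',(Rn.T@d/.05).round(2))
E
python3 -m crank '0 0 -0.6 -1 1;0 0 -0.6 -1 1;0 0 -0.6 -1 1;0 0 -0.6 -1 1;0 0 -0.2 -1 1;0 0 0 -0.3 1'
python3 -c "
from h import *
to(0.48,-0.06,0.36,96.3)"
```

```text
time: 0.85
eef_pos: [0.2526, 0.5719, 0.3641]
tool_rot: [0.0, -0.057, 0.998, 0.0]
contact_force: [0.8, 0.2, 0.1]
opening: 0.0881
finger_force: 0.0
t 0.85 pos [0.2526 0.5719 0.3641] th 96.58 j7 0.42 open 0.0881 F [0.8 0.2 0.1]
turn units 0.05
shift units now [ -3.07 -13.08   0.07]
shift units after turn [ -3.13 -13.06   0.07]
```

```bash
python3 -m crank '-0.22 -0.95 0 0 1;-0.22 -0.95 0 0 1;-0.22 -0.95 0 0 1;-0.22 -0.95 0 0 1;-0.22 -0.95 0 0 1;-0.22 -0.95 0 0 1;-0.22 -0.95 0 0 1;-0.22 -0.95 0 0 1' >/dev/null
python3 -m crank '-0.22 -0.9 0 0 1;-0.22 -0.9 0 0 1;-0.22 -0.9 0 0 1;-0.22 -0.9 0 0 1;-0.22 -0.9 0 0 1;-0.22 -0.9 0 0 1;0 0 0 0 1;0 0 0 0 1'
python3 -c "
from h import *
to(0.48,-0.18,0.36,96.3)
snap('wrist','w1');s=S('w1');print(-s.R.T@s.t,s.R.round(2))"
```

```text
time: 2.85
eef_pos: [0.4791, -0.0558, 0.3628]
tool_rot: [-0.001, -0.057, 0.998, 0.0]
contact_force: [-0.1, -0.4, 0.7]
opening: 0.088
finger_force: 0.0
t 2.85 pos [ 0.4791 -0.0558  0.3628] th 96.51 j7 1.74 open 0.088 F [-0.1 -0.4  0.7]
turn units 0.04
shift units now [ 0.26 -2.47  0.06]
shift units after turn [ 0.25 -2.47  0.06]
[ 0.40925439 -0.06387228  0.5143724 ] [[-0.11  0.99  0.  ]
 [ 0.96  0.11  0.26]
 [ 0.26  0.03 -0.96]]
```

View pics/w1.png

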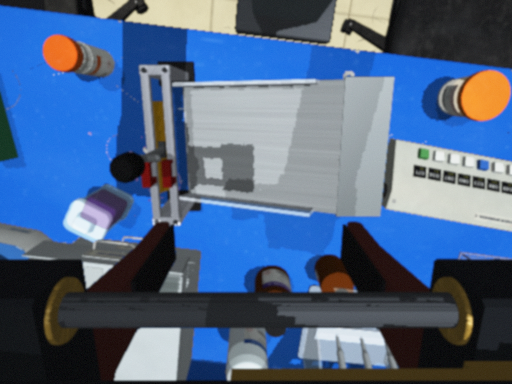

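Run:
```python
from h import *
np.set_printoptions(precision=4,suppress=True)
s=S('w1');X=s.X;hsv=cv2.cvtColor(s.im,cv2.COLOR_RGB2HSV)
for p in [(344,76),(394,77),(338,214),(381,216)]: print('deck',p,s.p(*p,.113),s.X[p[1],p[0]-3])
v,u=np.mgrid[:384,:512]
reg=(u>330)&(u<400)&(v>60)&(v<225)
m=reg&(X[...,2]>0.110)&(X[...,2]<0.116)&(hsv[...,1]<70)
q=X[m];print(m.sum(),cv2.minAreaRect((q[:,:2]*1000).astype(np.float32)))
r=(u>200)&(u<335)&(v>90)&(v<195); q=X[r];q=q[~np.isnan(q[:,0])]
A=np.c_[q[:,:2],np.ones(len(q))]; k=np.linalg.lstsq(A,q[:,2],rcond=None)[0]; w=abs(A@k-q[:,2])<.004;k=np.linalg.lstsq(A[w],q[w,2],rcond=None)[0]
print('ramp',w.sum(),np.arctan(np.hypot(*k[:2])),np.degrees(np.arctan2(-k[0],k[1])))
m=(u>100)&(u<150)&(v>145)&(v<190)&(X[...,2]>.18)&(X[...,2]<.26); q=X[m];print('knob',m.sum(),q.mean(0),np.percentile(q[:,2],[5,50,95]))
t=q[q[:,2]>np.percentile(q[:,2],95)-.004];print(cv2.minEnclosingCircle((t[:,:2]*1000).astype(np.float32)),len(t))
m=(u>135)&(u<200)&(v>55)&(v<235)&(X[...,2]>.108)&(X[...,2]<.118)&(hsv[...,1]<80);q=X[m];print('beam',m.sum(),cv2.minAreaRect((q[:,:2]*1000).astype(np.float32)),q.mean(0))
m=(u>135)&(u<200)&(v>55)&(v<235)&(X[...,2]>.130)&(X[...,2]<.145);q=X[m];print('fork',m.sum(),cv2.minAreaRect((q[:,:2]*1000).astype(np.float32)),q.mean(0))
for n,(a,b,z) in dict(vial=(62,53,.108),cup=(487,95,.072)).items(): print(n,s.p(a,b,z),s.X[b,a])
```

```text
deck (344, 76) [0.3711 0.0318 0.113 ] [0.3609 0.0542 0.0005]
deck (394, 77) [0.3657 0.089  0.113 ] [0.3659 0.086  0.1119]
deck (338, 214) [0.5367 0.0545 0.113 ] [0.5377 0.0512 0.1113]
deck (381, 216) [0.5331 0.1097 0.113 ] [0.5685 0.1536 0.0002]
7213 ((452.3660583496094, 65.18875885009766), (169.2695770263672, 67.24344635009766), 6.349677562713623)
ramp 13893 0.40105764784421805 6.514611242572787
knob 859 [ 0.4778 -0.1715  0.2272] [0.2116 0.231  0.2331]
((479.3514404296875, -174.00137329101562), 11.770463943481445) 517
beam 2671 ((479.38671875, -174.6610107421875), (194.8212432861328, 35.65003204345703), 6.394509315490723) [ 0.4666 -0.1749  0.1119]
fork 542 ((498.1009826660156, -172.74085998535156), (44.375526428222656, 34.55515670776367), 6.3398542404174805) [ 0.5038 -0.1698  0.1373]
vial [ 0.3828 -0.2908  0.108 ] [ 0.3828 -0.2906  0.1083]
cup [0.3691 0.228  0.072 ] [0.3691 0.2282 0.0717]
```

```bash
python3 -m crank '0.1 -0.8 0 0 1;0.1 -0.8 0 0 1;0.06 -0.75 0 0 1;0 0 0 0 1;0 0 0.7 0 1;0 0 0.7 0 1;0 0 0.5 0 1;0 0 0 0 1'
python3 -c "
from h import *
to(0.4793,-0.1740,0.215,96.4)"
```

```text
time: 3.9
eef_pos: [0.4793, -0.1723, 0.2671]
tool_rot: [-0.002, -0.058, 0.998, 0.001]
contact_force: [0.7, 0.5, 1.4]
opening: 0.0876
finger_force: 0.0
t 3.9 pos [ 0.4793 -0.1723  0.2671] th 96.68 j7 2.07 open 0.0876 F [0.7 0.5 1.4]
turn units 0.05
shift units now [ 0.   -0.04  1.04]
shift units after turn [ 0.   -0.04  1.04]
```

```bash
python3 -m crank '0 -0.02 0.5 0.05 1;0 -0.02 0.5 0 1;0 0 0.04 0 1;0 0 0 0 0;0 0 0 0 0;0 0 0 0 0'
python3 -c "
from h import *
to(0.4793,-0.1740,0.215,96.4)"
```

```text
time: 4.65
eef_pos: [0.4807, -0.1767, 0.2174]
tool_rot: [0.001, -0.055, 0.999, -0.0]
contact_force: [-0.5, 0.3, -0.3]
opening: 0.0616
finger_force: 0.0
t 4.65 pos [ 0.4807 -0.1767  0.2174] th 96.26 j7 2.11 open 0.0616 F [-0.5  0.3 -0.3]
turn units -0.02
shift units now [0.02 0.06 0.05]
shift units after turn [0.02 0.06 0.05]
```

```bash
python3 -m crank '0 0.02 0.02 0 0;0 0 0 0 0;0 0 0 0 0;0 0 0 0 0;0 0 0 0 0;0 0 0 0 0'
```

```text
time: 5.4
eef_pos: [0.4801, -0.1755, 0.2156]
tool_rot: [-0.0, -0.055, 0.999, 0.0]
contact_force: [-0.0, 1.4, 1.2]
opening: 0.0251
finger_force: 30.0
```

```bash
python3 -m crank '0 0 0.4 0 0;0 0 0.4 0 0;0 0 0.28 0 0;0 0 0 0 0;0 0 0 0 0'
```

```text
time: 6.02
eef_pos: [0.4809, -0.1757, 0.1624]
tool_rot: [0.001, -0.055, 0.999, -0.0]
contact_force: [0.2, 2.0, 8.1]
opening: 0.0253
finger_force: 30.0
```

```bash
python3 -m crank '-0.2 0 0 0 0;-0.24 0 0 0 0;0 0 0 0 0;0 0 0 0 0'
```

```text
time: 6.52
eef_pos: [0.5023, -0.1733, 0.1623]
tool_rot: [0.0, -0.055, 0.999, 0.0]
contact_force: [-2.0, 1.5, 7.1]
opening: 0.0251
finger_force: 30.0
```

```bash
python3 -m crank '0 0 -0.1 0 0;0 0 -0.08 0 0;0 0 0 0 0;0.04 0 0 0 0;0 0 0 0 0'; python3 -m crank '0 0 0 0 0.6;0 0 0 0 0.6;0 0 0 0 0.6;0 0 0 0 0.6;0 0 0 0 0.6;0 0 0 0 0.6'; python3 -m crank '0 0 -0.5 0 0.9;0 0 -0.7 0 0.9;0 0 -0.7 0 0.9;0 0 -0.7 0 0.9;0 0 -0.7 0 0.9;0 0 -0.7 0 0.9;0 0 0 0 0.9'
```

```text
time: 7.15
eef_pos: [0.5006, -0.1733, 0.1707]
tool_rot: [0.001, -0.055, 0.998, -0.0]
contact_force: [3.8, 1.5, -1.4]
opening: 0.025
finger_force: 30.0
time: 7.9
eef_pos: [0.5, -0.1735, 0.1706]
tool_rot: [-0.0, -0.055, 0.999, 0.0]
contact_force: [-0.1, -1.1, 0.7]
opening: 0.0526
finger_force: 0.0
time: 8.78
eef_pos: [0.5009, -0.174, 0.373]
tool_rot: [0.002, -0.055, 0.999, -0.0]
contact_force: [0.5, -0.2, -0.5]
opening: 0.0793
finger_force: 0.0
```

```bash
python3 - <<'E'
from h import *
s=None
snap('scene','s2');s=S('s2');X=s.X
w=np.array([.5,-.174]);m=(np.hypot(X[...,0]-w[0],X[...,1]-w[1])<.03)&(X[...,2]>.15)&(X[...,2]<.26);q=X[m];print(m.sum(),q.mean(0),np.percentile(q[:,2],[5,50,95]))
E
python3 -m crank '0.22 -0.85 0 0 1;0.22 -0.85 0 0 1;0.22 -0.85 0 0 1;0.22 -0.85 0 0 1;0.22 -0.85 0 0 1;0 0 0 0 1;0 0 0 0 1'
python3 -c "
from h import *
snap('wrist','w2');to(.465,-.455,.36)"
```

```text
63 [ 0.49344802 -0.17753311  0.17938645] [0.15904589 0.18279698 0.19223388]
time: 9.7
eef_pos: [0.4684, -0.39, 0.3693]
tool_rot: [-0.001, -0.054, 0.999, 0.001]
contact_force: [-0.5, 0.7, -0.3]
opening: 0.0877
finger_force: 0.0
t 9.75 pos [ 0.4689 -0.3895  0.3696] th 96.32 j7 2.51 open 0.0875 F [-0.6  0.8 -0. ]
shift units now [ 0.22 -1.29  0.19]
```

View pics/w2.png

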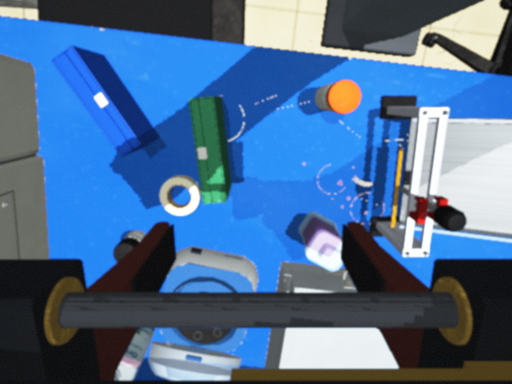

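Run:
```python
from h import *
np.set_printoptions(precision=4,suppress=True)
s=S('w2');X=s.X;hsv=cv2.cvtColor(s.im,cv2.COLOR_RGB2HSV).astype(int)
v,u=np.mgrid[:384,:512]
m=(u>180)&(u<240)&(v>85)&(v<210)&(X[...,2]>.080)&(X[...,2]<.1)
q=X[m];print(m.sum(),q.mean(0),np.percentile(q[:,2],[5,50,95]),cv2.minAreaRect((q[:,:2]*1000).astype(np.float32)))
g=(hsv[...,1]<70)&m; print('dot',g.sum(),X[g].mean(0))
m=(u>180)&(u<240)&(v>85)&(v<210)&(X[...,2]>.02)&(X[...,2]<.07);print('side',m.sum(),X[m].mean(0), hsv[m].mean(0))
c=S('scene0');hs=cv2.cvtColor(c.im,cv2.COLOR_RGB2HSV).astype(int);v,u=np.mgrid[:384,:512]
m=(u>120)&(u<155)&(v>165)&(v<210)&(c.X[...,2]>.082)&(c.X[...,2]<.1)
q=c.X[m];print('L',m.sum(),cv2.minAreaRect((q[:,:2]*1000).astype(np.float32))); g=m&(hs[...,1]<110); print(g.sum(),c.X[g].mean(0))
```

```text
2714 [ 0.4671 -0.4551  0.0882] [0.0865 0.0882 0.09  ] ((470.3384704589844, -455.01092529296875), (140.22540283203125, 33.25574493408203), 11.397743225097656)
dot 132 [ 0.4721 -0.4621  0.0905]
side 496 [ 0.4778 -0.4487  0.041 ] [ 67.625  126.4698  85.2379]
L 186 ((454.6173400878906, 386.4822082519531), (150.7783660888672, 38.06900405883789), 15.829950332641602)
60 [0.4618 0.3802 0.0887]
```

```bash
python3 -m crank '0 0 0.5 -0.9 1;0 0 0.5 0 1;0 0 0.5 0 1;0 0 0 0 1'; python3 -c "
from h import *
to(.4703,-.455,.055,101.4)"
```

```text
time: 10.25
eef_pos: [0.4686, -0.3884, 0.294]
tool_rot: [-0.001, -0.101, 0.995, 0.001]
contact_force: [-0.3, -0.1, 0.6]
opening: 0.088
finger_force: 0.0
t 10.25 pos [ 0.4686 -0.3884  0.294 ] th 101.55 j7 2.61 open 0.088 F [-0.3 -0.1  0.6]
turn units 0.03
shift units now [ 0.23 -1.33  4.78]
shift units after turn [ 0.22 -1.33  4.78]
```

```bash
python3 -m crank '0.11 -0.66 0.4 0 1;0.11 -0.67 0.4 0 1;0 0 0.8 0 1;0 0 0.8 0 1;0 0 0.8 0 1;0 0 0.8 0 1;0 0 0.4 0 1;0 0 0.38 0 1'; python3 -m crank '0 0 0 0 1;0 0 0 0 1'; python3 -c "
from h import *
to(.4703,-.455,.055,101.4)"
```

```text
time: 11.25
eef_pos: [0.4719, -0.4583, 0.0569]
tool_rot: [0.001, -0.1, 0.995, -0.001]
contact_force: [-0.0, 0.1, -0.4]
opening: 0.0878
finger_force: 0.0
time: 11.5
eef_pos: [0.4715, -0.4588, 0.0579]
tool_rot: [0.001, -0.099, 0.995, -0.001]
contact_force: [0.2, 0.1, -0.2]
opening: 0.0875
finger_force: 0.0
t 11.5 pos [ 0.4715 -0.4588  0.0579] th 101.41 j7 2.81 open 0.0875 F [ 0.2  0.1 -0.2]
turn units 0.0
shift units now [0.01 0.08 0.06]
shift units after turn [0.01 0.08 0.06]
```

```bash
python3 -m crank '0 0.07 0.06 0 0;0 0 0 0 0;0 0 0 0 0;0 0 0 0 0;0 0 0 0 0;0 0 0 0 0;0 0 0 0 0;0 0 0 0 0'; python3 -c "
from h import *
to(.4703,-.455,.055,101.4)"
```

```text
time: 12.5
eef_pos: [0.4702, -0.4547, 0.0536]
tool_rot: [-0.0, -0.099, 0.995, -0.0]
contact_force: [0.2, -0.4, -1.0]
opening: 0.0332
finger_force: 30.0
t 12.5 pos [ 0.4702 -0.4547  0.0536] th 101.41 j7 2.81 open 0.0332 F [ 0.2 -0.4 -1. ]
turn units 0.0
shift units now [-0.   -0.01 -0.03]
shift units after turn [-0.   -0.01 -0.03]
```

```bash
python3 -m crank '0 0 -0.5 0 0;0 0 -0.7 0 0;0 0 -0.7 0 0;0 0 -0.7 0 0;0 0 -0.7 1 0;0 0 -0.7 1 0;0 0 -0.7 1 0;0 0 -0.5 1 0';python3 -m crank '0 0 0 1 0;0 0 0 1 0;0 0 0 1 0;0 0 0 1 0;0 0 0 1 0;0 0 0 0 0'; python3 -c "
from h import *
to(.47,-.45,.30,-83.6)
snap('scene','s3')
im=cv2.imread('pics/s3.png')
cv2.imwrite('pics/s3c.png',cv2.resize(im[150:300,230:430],None,fx=4,fy=4,interpolation=2))"
```

```text
time: 13.5
eef_pos: [0.4701, -0.4547, 0.3151]
tool_rot: [0.0, 0.102, 0.995, -0.0]
contact_force: [0.6, -0.1, -1.8]
opening: 0.0331
finger_force: 30.0
time: 14.25
eef_pos: [0.4701, -0.4544, 0.3132]
tool_rot: [-0.0, 0.343, 0.939, 0.0]
contact_force: [0.2, -0.5, -1.6]
opening: 0.0328
finger_force: 30.0
t 14.25 pos [ 0.4701 -0.4544  0.3132] th 49.89 j7 1.89 open 0.0328 F [ 0.2 -0.5 -1.6]
turn units 23.3
shift units now [0.06 0.07 0.26]
shift units after turn [ 0.01 -0.09  0.26]
```

View pics/s3c.png

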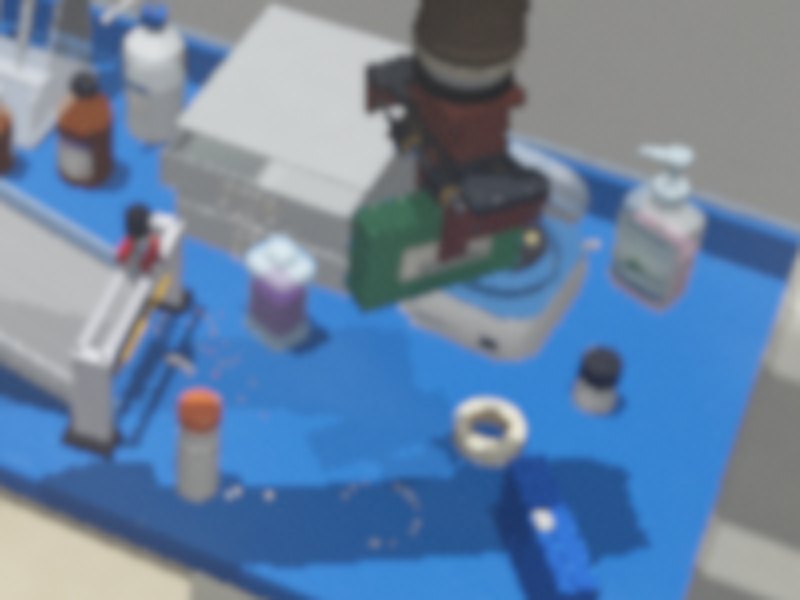

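```bash
python3 -m crank '0 0 0 1 0;0 0 0 1 0;0 0 0 1 0;0 0 0 1 0;0 0 0 1 0;0 0 0 1 0;0 0 0 1 0;0 0 0 1 0' >/dev/null;python3 -m crank '0 0 0 1 0;0 0 0 1 0;0 0 0 1 0;0 0 0 1 0;0 0 0 1 0;0 0 0 1 0;0 0 0 1 0;0 0 0 1 0' >/dev/null;python3 -m crank '0 0 0 1 0;0 0 0 1 0;0 0 0 1 0;0 0 0 1 0;0 0 0 1 0;0 0 0 1 0;0 0 0 1 0;0 0 0 0.3 0'; python3 -c "
from h import *
to(.4527,.0638,.32,-83.6)"
```

```text
time: 17.3
eef_pos: [0.4702, -0.4546, 0.3134]
tool_rot: [-0.0, 0.998, 0.056, -0.0]
contact_force: [-0.4, 0.4, -1.0]
opening: 0.0328
finger_force: 30.0
t 17.3 pos [ 0.4702 -0.4546  0.3134] th -83.6 j7 -0.15 open 0.0328 F [-0.4  0.4 -1. ]
turn units 0.0
shift units now [  0.81 -10.34  -0.13]
shift units after turn [  0.81 -10.34  -0.13]
```

```bash
python3 -m crank '0.07 -0.9 -0.1 0 0;0.07 -0.9 0 0 0;0.07 -0.9 0 0 0;0.07 -0.9 0 0 0;0.07 -0.9 0 0 0;0.07 -0.9 0 0 0;0.07 -0.9 0 0 0;0.07 -0.9 0 0 0' >/dev/null;python3 -m crank '0.06 -0.9 0 0 0;0.06 -0.9 0 0 0;0.06 -0.9 0 0 0;0.05 -0.4 0 0 0;0 0 0 0 0;0 0 0 0 0'; python3 -c "
from h import *
to(.4527,.0638,.168,-83.6)"
```

```text
time: 19.05
eef_pos: [0.4527, 0.0594, 0.3186]
tool_rot: [0.001, 0.999, 0.054, -0.0]
contact_force: [-0.0, -0.2, -2.1]
opening: 0.0329
finger_force: 30.0
t 19.05 pos [0.4527 0.0594 0.3186] th -83.8 j7 -1.64 open 0.0329 F [-0.  -0.2 -2.1]
turn units -0.03
shift units now [ 0.01 -0.09  3.01]
shift units after turn [ 0.01 -0.09  3.01]
```

```bash
python3 -m crank '0 -0.08 0.7 -0.03 0;0 0 0.7 0 0;0 0 0.7 0 0;0 0 0.5 0 0;0 0 0.3 0 0;0 0 0 0 0;0 0 0 0 0'; python3 -c "
from h import *
to(.4527,.0638,.167,-83.6)"
```

```text
time: 19.92
eef_pos: [0.4527, 0.0652, 0.1745]
tool_rot: [-0.0, 0.998, 0.057, 0.001]
contact_force: [0.1, 0.0, -1.0]
opening: 0.0326
finger_force: 30.0
t 19.93 pos [0.4527 0.0652 0.1745] th -83.51 j7 -1.27 open 0.0326 F [ 0.1  0.  -1. ]
turn units 0.01
shift units now [-0.    0.03  0.15]
shift units after turn [-0.    0.03  0.15]
```

```bash
python3 -m crank '0 0.03 0.12 0 0;0 0 0 0 0;0 0 0 0 0'; python3 -c "
from h import *
to(.4527,.0638,.167,-83.6)
snap('scene','s4');s=S('s4');X=s.X;h=cv2.cvtColor(s.im,cv2.COLOR_RGB2HSV).astype(int)
m=(abs(h[...,0]-75)<14)&(h[...,1]>90)&(X[...,2]>.105)&(abs(X[...,1]-.06)<.1);q=X[m];print(m.sum(),np.percentile(q,[1,99],axis=0))
im=cv2.imread('pics/s4.png');cv2.imwrite('pics/s4c.png',cv2.resize(im[130:280,150:350],None,fx=4,fy=4,interpolation=2))"
```

```text
time: 20.3
eef_pos: [0.4523, 0.0641, 0.1678]
tool_rot: [-0.0, 0.998, 0.057, 0.0]
contact_force: [0.2, 0.6, -1.9]
opening: 0.0329
finger_force: 30.0
t 20.3 pos [0.4523 0.0641 0.1678] th -83.47 j7 -1.25 open 0.0329 F [ 0.2  0.6 -1.9]
turn units 0.02
shift units now [0.01 0.01 0.02]
shift units after turn [0.01 0.01 0.02]
189 [[0.08655822 0.01802657 0.12787016]
 [0.45294256 0.06996687 0.50724965]]
```

View pics/s4c.png

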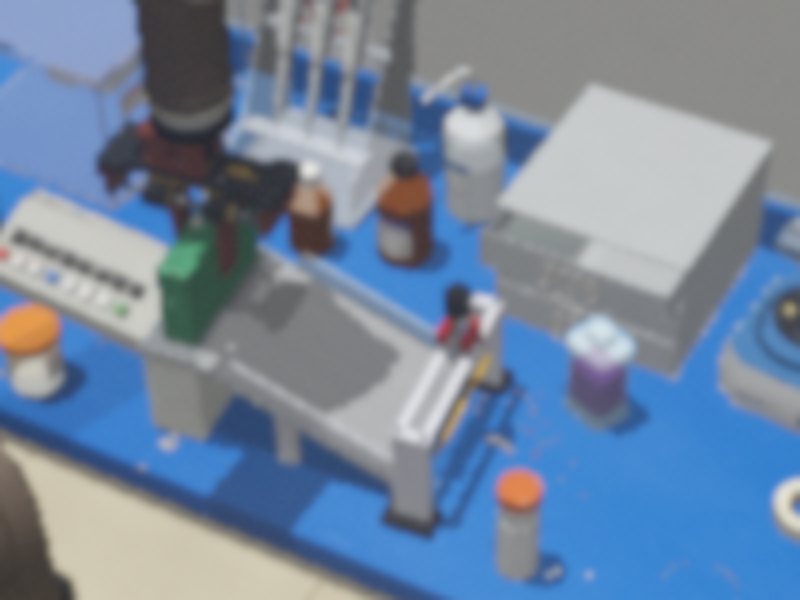

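```bash
python3 -m crank '0 0 0.03 0 0;0 0 0 0 0;0 0 0 0 0.8;0 0 0 0 0.8;0 0 0 0 0.8;0 0 0 0 0.8;0 0 0 0 0.8;0 0 0 0 0.8' ;python3 -m crank '0 0 0 0 0.8;0 0 -0.5 0 0.8;0 0 -0.7 0 0.8;0 0 -0.6 0 0;0 -0.4 0 0 0;0 -0.4 0 0 0;0 0 0 0 0;0 0 0 0 0'; python3 -c "
from h import *
snap('scene','s5');s=S('s5');X=s.X;h=cv2.cvtColor(s.im,cv2.COLOR_RGB2HSV).astype(int)
v,u=np.mgrid[:384,:512]
m=(abs(h[...,0]-75)<14)&(h[...,1]>90)&(X[...,2]>.19)&(abs(X[...,1]-.06)<.1)&(X[...,0]>.35);q=X[m];print(m.sum(),np.percentile(q,[1,99],axis=0),cv2.minAreaRect((q[:,:2]*1000).astype(np.float32)))
to(.4479,.1055,.194,-83.6)"
```

```text
time: 21.35
eef_pos: [0.4522, 0.0641, 0.1661]
tool_rot: [-0.0, 0.998, 0.057, -0.0]
contact_force: [0.5, -0.2, 0.0]
opening: 0.0702
finger_force: 0.0
time: 22.35
eef_pos: [0.4475, 0.1033, 0.2559]
tool_rot: [0.0, 0.998, 0.057, -0.0]
contact_force: [-0.4, -0.4, 0.0]
opening: 0.0239
finger_force: 0.0
190 [[0.38308407 0.0391347  0.19156455]
 [0.51160509 0.07734867 0.20847658]] ((449.2459411621094, 60.001983642578125), (135.08872985839844, 33.43586730957031), 6.801799774169922)
t 22.4 pos [0.4476 0.103  0.2559] th -83.53 j7 -1.5 open 0.02 F [-0.4 -0.4  0.4]
turn units 0.01
shift units now [ 0.01 -0.05  1.24]
shift units after turn [ 0.01 -0.05  1.24]
```

```bash
python3 -m crank '0 -0.1 0.5 0 0;0 0 0.5 0 0;0 0 0.24 0 0;0 0 0 0 0;0 0.15 0 0 0;0 0.15 0 0 0;0 0.15 0 0 0;0 0.15 0 0 0';python3 -m crank '0 0.15 0 0 0;0 0.15 0 0 0;0 0.15 0 0 0' ; python3 -c "
from h import *
to(.4479,.1055,.194,-83.6)
snap('scene','s6');s=S('s6');X=s.X;h=cv2.cvtColor(s.im,cv2.COLOR_RGB2HSV).astype(int)
m=(abs(h[...,0]-75)<14)&(h[...,1]>90)&(X[...,2]>.02)&(X[...,1]<.16)&(X[...,0]>.35);q=X[m];print(m.sum(),q.mean(0),np.percentile(q,[2,98],axis=0))"
```

```text
time: 23.4
eef_pos: [0.4507, 0.0785, 0.1944]
tool_rot: [-0.0, 0.998, 0.057, 0.0]
contact_force: [0.4, 0.7, -0.2]
opening: 0.0008
finger_force: 0.2
time: 23.78
eef_pos: [0.4531, 0.056, 0.1941]
tool_rot: [0.0, 0.998, 0.057, -0.0]
contact_force: [0.1, 0.4, -0.2]
opening: 0.0006
finger_force: 0.0
t 23.77 pos [0.4531 0.056  0.1941] th -83.48 j7 -1.29 open 0.0006 F [ 0.1  0.4 -0.2]
turn units 0.02
shift units now [ 0.01 -0.99  0.  ]
shift units after turn [ 0.01 -0.99  0.  ]
195 [0.4179973  0.01864254 0.18458254] [[0.38251903 0.00084868 0.1267468 ]
 [0.50138199 0.05414663 0.20678378]]
```

```bash
python3 -m crank '0 0.15 0 0 0;0 0 0 0 0;0 0 0 0 0;0 0 0 0 0;0 0 0 0 0' ; python3 -c "
from h import *
to(.4479,.1055,.194,-83.6)
snap('scene','s7');s=S('s7');X=s.X;h=cv2.cvtColor(s.im,cv2.COLOR_RGB2HSV).astype(int)
m=(abs(h[...,0]-75)<14)&(h[...,1]>90)&(X[...,2]>.02)&(X[...,1]<.16)&(X[...,0]>.35);q=X[m];print(m.sum(),q.mean(0),np.percentile(q,[2,98],axis=0))"
```

```text
time: 24.45
eef_pos: [0.4539, 0.0493, 0.1941]
tool_rot: [0.0, 0.998, 0.057, -0.0]
contact_force: [-0.7, -0.2, 0.1]
opening: 0.0006
finger_force: 0.0
t 24.45 pos [0.4539 0.0493 0.1941] th -83.46 j7 -1.27 open 0.0006 F [-0.7 -0.2  0.1]
turn units 0.03
shift units now [ 0.01 -1.13  0.  ]
shift units after turn [ 0.01 -1.13  0.  ]
206 [ 0.45859314 -0.11301681  0.08426385] [[ 0.39897959 -0.14288366  0.06946608]
 [ 0.53155169 -0.09020318  0.09374503]]
```

```bash
python3 -m crank '0 0 -0.6 0 0.5;0 0 -0.9 0 1;0 -0.5 -0.9 0 1;0 -0.7 -0.9 0 1;0 -0.7 0 0 1;0 0 0 0 1;0 0 0 0 1' ; python3 -c "
from h import *
snap('wrist','w8')
to(.455,.387,.36,-77)"
```

```text
time: 25.38
eef_pos: [0.4429, 0.1427, 0.3583]
tool_rot: [0.001, 0.998, 0.057, -0.0]
contact_force: [-0.5, -0.2, 0.3]
opening: 0.067
finger_force: 0.0
t 25.43 pos [0.4431 0.1422 0.3583] th -83.54 j7 -1.88 open 0.0714 F [0.5 0.5 0.5]
turn units -1.14
shift units now [ 0.79 -4.84 -0.05]
shift units after turn [ 1.33 -4.72 -0.05]
```

View pics/w8.png

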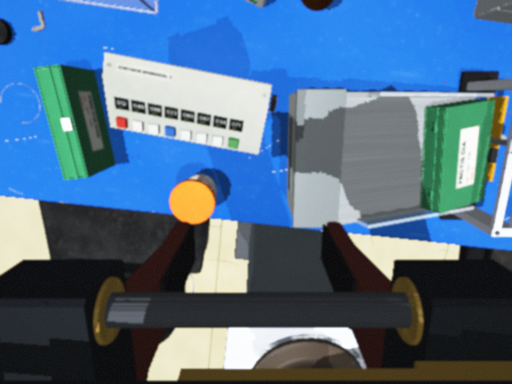

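Run:
```python
from h import *
np.set_printoptions(precision=4,suppress=True)
s=S('w8');X=s.X;v,u=np.mgrid[:384,:512]
m=(u>25)&(u<125)&(v>55)&(v<190)&(X[...,2]>.080)&(X[...,2]<.1)
q=X[m];r=cv2.minAreaRect((q[:,:2]*1000).astype(np.float32));print(m.sum(),r)
for p in [(106,55),(108,90),(106,125),(120,100)]: print(p,s.p(*p))
m=(u>420)&(u<500)&(v>95)&(v<215)&(cv2.cvtColor(s.im,cv2.COLOR_RGB2HSV)[...,1]>90)&(X[...,2]>.05)&(X[...,2]<.12);q=X[m]
ex=np.array([.9938,.1115]);ey=np.array([-.1115,.9938]);p=(q[:,:2]-[.4667,-.0614]);print(np.percentile(p@ex,[2,98]),np.percentile(p@ey,[2,98]),cv2.minAreaRect((q[:,:2]*1000).astype(np.float32)))
c=np.array([455.5,387.])/1000
```

```text
3397 ((459.1353759765625, 391.36334228515625), (139.95465087890625, 34.89188003540039), 12.66441822052002)
(106, 55) [0.5485 0.3468 0.0623]
(108, 90) [0.5062 0.3469 0.0567]
(106, 125) [0.4539 0.3739 0.0017]
(120, 100) [0.4952 0.3324 0.0538]
[-0.069   0.0697] [-0.1207 -0.0162] ((467.959716796875, -131.8408203125), (160.8950653076172, 111.49784851074219), 8.404565811157227)
```

```bash
python3 -m crank '0 -0.8 0 -0.6 0.6;0 -0.8 0 -0.5 0.6;0 -0.8 0 0 0.6;0 -0.8 0 0 0.6;0 -0.8 0 0 0.6;0 -0.8 0 0 0.6;0 0 0 0 0.6;0 0 0 0 0.6'; python3 -c "
from h import *
to(.4587,.3930,.062,-77.3)"
```

```text
time: 26.42
eef_pos: [0.3971, 0.3766, 0.358]
tool_rot: [0.001, 0.994, 0.11, 0.0]
contact_force: [0.6, -0.9, 0.5]
opening: 0.0531
finger_force: 0.0
t 26.43 pos [0.3971 0.3766 0.358 ] th -77.33 j7 -1.83 open 0.0531 F [ 0.6 -0.9  0.5]
turn units -0.01
shift units now [ 1.27 -0.07  5.92]
shift units after turn [ 1.27 -0.07  5.92]
```

```bash
python3 -m crank '0.6 -0.07 0.3 0 0.6;0.67 0 0.5 0 0.6;0 0 0.8 0 0.6;0 0 0.9 0 0.6;0 0 0.9 0 0.6;0 0 0 0 0.6;0 0 0 0 0.6'; python3 -c "
from h import *
to(.4587,.3930,.062,-77.3)"
```

```text
time: 27.3
eef_pos: [0.4586, 0.3952, 0.1906]
tool_rot: [-0.0, 0.994, 0.111, 0.001]
contact_force: [-0.0, -0.1, -0.3]
opening: 0.0527
finger_force: 0.0
t 27.3 pos [0.4586 0.3952 0.1906] th -77.26 j7 -1.62 open 0.0527 F [-0.  -0.1 -0.3]
turn units 0.01
shift units now [-0.01  0.04  2.57]
shift units after turn [-0.01  0.04  2.57]
```

```bash
python3 -m crank '0 0.03 0.6 0 0.6;0 0 0.6 0 0.6;0 0 0.6 0 0.6;0 0 0.4 0 0.6;0 0 0.37 0 0.6;0 0 0 0 0.6'; python3 -m crank '0 0 0 0 0;0 0 0 0 0;0 0 0 0 0;0 0 0 0 0;0 0 0 0 0;0 0 0 0 0'; python3 -c "
from h import *
to(.459,.3914,.062,-77.3)"
```

```text
time: 28.05
eef_pos: [0.4573, 0.3943, 0.0597]
tool_rot: [0.0, 0.994, 0.112, -0.0]
contact_force: [1.0, 0.4, 1.1]
opening: 0.0524
finger_force: 0.0
time: 28.8
eef_pos: [0.458, 0.3945, 0.061]
tool_rot: [-0.0, 0.994, 0.112, 0.0]
contact_force: [-0.6, -1.1, 6.0]
opening: 0.0328
finger_force: 30.0
t 28.8 pos [0.458  0.3945 0.061 ] th -77.17 j7 -1.5 open 0.0328 F [-0.6 -1.1  6. ]
turn units 0.02
shift units now [ 0.    0.07 -0.02]
shift units after turn [ 0.    0.07 -0.02]
```

```bash
python3 -m crank '0 0 -0.4 0 0;0 0 -0.7 0 0;0 0 -0.7 0 0;0 0 -0.7 0 0;0 0 -0.7 -1 0;0 0 -0.7 -1 0;0 0 -0.7 -1 0;0 0 -0.5 -1 0'; python3 -m crank '0 0 0 -1 0;0 0 0 -1 0;0 0 0 -1 0;0 0 0 -1 0;0 0 0 -1 0;0 0 0 -1 0;0 0 0 -1 0;0 0 0 -1 0'>/dev/null; python3 -m crank '0 0 0 -1 0;0 0 0 -1 0;0 0 0 -1 0;0 0 0 -1 0;0 0 0 -1 0;0 0 0 -1 0;0 0 0 -1 0;0 0 0 -1 0'>/dev/null;python3 -m crank '0 0 0 -1 0;0 0 0 -1 0;0 0 0 -1 0;0 0 0 -1 0;0 0 0 -1 0;0 0 0 -1 0;0 0 0 -1 0;0 0 0 -1 0'; python3 -c "
from h import *
to(.4523,.0641,.32,96.4)"
```

```text
time: 29.8
eef_pos: [0.4577, 0.394, 0.3178]
tool_rot: [-0.0, 0.951, 0.308, 0.001]
contact_force: [-0.2, 0.7, -2.4]
opening: 0.0329
finger_force: 30.0
time: 32.8
eef_pos: [0.4576, 0.3937, 0.3161]
tool_rot: [0.0, 0.058, 0.998, -0.0]
contact_force: [-0.8, -0.2, -2.0]
opening: 0.0335
finger_force: 30.0
t 32.8 pos [0.4576 0.3937 0.3161] th 83.39 j7 0.81 open 0.0335 F [-0.8 -0.2 -2. ]
turn units -2.27
shift units now [-0.65 -6.56 -0.08]
shift units after turn [ 0.84 -6.54 -0.08]
```

```bash
python3 -m crank '0 0 0 -1 0;0 0 0 -1 0;0 0 0 -0.27 0;0.12 -0.93 0 0 0;0.12 -0.93 0 0 0;0.12 -0.93 0 0 0;0.12 -0.93 0 0 0;0.12 -0.93 0 0 0'>/dev/null; python3 -m crank '0.12 -0.93 0 0 0;0.12 -0.93 0 0 0;0 0 0 0 0;0 0 0 0 0'; python3 -c "
from h import *
to(.4525,.0641,.1745,96.4)"
```

```text
time: 34.3
eef_pos: [0.4513, 0.0666, 0.3156]
tool_rot: [0.0, -0.054, 0.999, 0.0]
contact_force: [0.5, 0.1, -1.1]
opening: 0.0329
finger_force: 30.0
t 34.3 pos [0.4513 0.0666 0.3156] th 96.19 j7 1.46 open 0.0329 F [ 0.5  0.1 -1.1]
turn units -0.04
shift units now [-0.02 -0.06  2.82]
shift units after turn [-0.02 -0.06  2.82]
```

```bash
python3 -m crank '-0.02 -0.04 0.6 -0.04 0;0 0 0.7 0 0;0 0 0.6 0 0;0 0 0.4 0 0;0 0 0.3 0 0;0 0 0.15 0 0;0 0 0 0 0;0 0 0 0 0'; python3 -c "
from h import *
to(.4525,.0641,.1745,96.4)"
```

```text
time: 35.3
eef_pos: [0.453, 0.0645, 0.1783]
tool_rot: [0.0, -0.057, 0.998, 0.0]
contact_force: [-0.4, -1.1, -0.9]
opening: 0.0327
finger_force: 30.0
t 35.3 pos [0.453  0.0645 0.1783] th 96.49 j7 1.61 open 0.0327 F [-0.4 -1.1 -0.9]
turn units 0.02
shift units now [ 0.01 -0.01  0.08]
shift units after turn [ 0.01 -0.01  0.08]
```

```bash
python3 -m crank '0 0 0.05 0 0;0 0 0.03 0 0;0 0 0 0 0;0 0 0 0 0'
```

```text
time: 35.8
eef_pos: [0.4526, 0.0644, 0.1737]
tool_rot: [-0.0, -0.057, 0.998, 0.0]
contact_force: [-0.3, 0.5, -1.3]
opening: 0.0329
finger_force: 30.0
```

```bash
python3 -m crank '0 0 0.02 0 0;0 0 0 0 0;0 0 0 0 0.8;0 0 0 0 0.8;0 0 0 0 0.8;0 0 0 0 0.8;0 0 0 0 0.8;0 0 0 0 0.8' ;python3 -m crank '0 0 0 0 0.8;0 0 -0.5 0 0.8;0 0 -0.6 0 0.8;0 0 -0.5 0 0;0 0.45 0 0 0;0 0.45 0 0 0;0 0 0 0 0;0 0 0 0 0'; python3 -c "
from h import *
snap('scene','s9');s=S('s9');X=s.X;h=cv2.cvtColor(s.im,cv2.COLOR_RGB2HSV).astype(int)
m=(abs(h[...,0]-75)<14)&(h[...,1]>90)&(X[...,2]>.19)&(abs(X[...,1]-.06)<.1)&(X[...,0]>.35);q=X[m];print(m.sum(),np.percentile(q,[1,99],axis=0),cv2.minAreaRect((q[:,:2]*1000).astype(np.float32)))
to(.4479,.1075,.194,96.4)
cv2.imwrite('pics/s9c.png',cv2.resize(cv2.imread('pics/s9.png')[130:280,150:350],None,fx=4,fy=4,interpolation=2))"
```

```text
time: 36.8
eef_pos: [0.4525, 0.0644, 0.1727]
tool_rot: [-0.0, -0.057, 0.998, -0.0]
contact_force: [-0.7, -0.9, 0.2]
opening: 0.0698
finger_force: 0.0
time: 37.8
eef_pos: [0.4475, 0.1083, 0.2527]
tool_rot: [-0.0, -0.056, 0.998, -0.0]
contact_force: [-0.7, 0.0, -0.4]
opening: 0.0235
finger_force: 0.0
194 [[0.38411609 0.03840036 0.19172334]
 [0.51486955 0.0774827  0.20764644]] ((450.990234375, 58.17963409423828), (136.6179962158203, 35.15507125854492), 3.7474348545074463)
t 37.85 pos [0.4475 0.1081 0.2526] th 96.43 j7 1.42 open 0.0195 F [0.3 0.2 0.1]
turn units 0.01
shift units now [-0.01 -0.01  1.17]
shift units after turn [-0.01 -0.01  1.17]
```

View pics/s9c.png

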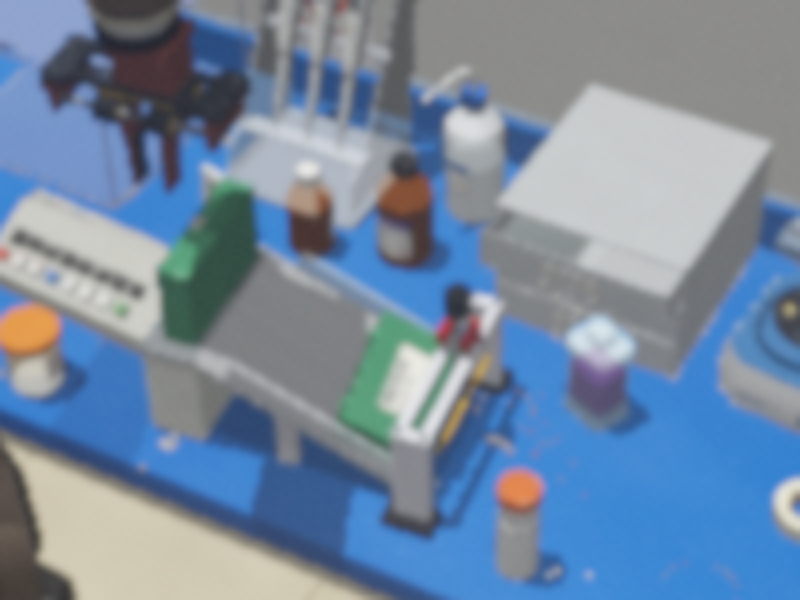

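```bash
python3 -m crank '0 0 0.5 0 0;0 0 0.5 0 0;0 0 0.17 0 0;0 0 0 0 0;0 -0.15 0 0 0;0 -0.15 0 0 0;0 -0.15 0 0 0;0 -0.15 0 0 0';python3 -m crank '0 -0.15 0 0 0;0 -0.15 0 0 0;0 -0.15 0 0 0;0 -0.15 0 0 0;0 0 0 0 0;0 0 0 0 0;0 0 0 0 0;0 0 0 0 0' ; python3 -c "
from h import *
to(.4479,.1055,.194,96.4)
snap('scene','s10');s=S('s10');X=s.X;h=cv2.cvtColor(s.im,cv2.COLOR_RGB2HSV).astype(int)
m=(abs(h[...,0]-75)<14)&(h[...,1]>90)&(X[...,2]>.02)&(X[...,1]<.16)&(X[...,0]>.35);q=X[m];print(m.sum(),q.mean(0),np.percentile(q,[2,98],axis=0))"
```

```text
time: 38.85
eef_pos: [0.451, 0.0788, 0.1945]
tool_rot: [0.0, -0.057, 0.998, 0.0]
contact_force: [0.1, 0.7, -0.3]
opening: 0.0005
finger_force: 0.2
time: 39.85
eef_pos: [0.4543, 0.0497, 0.1942]
tool_rot: [-0.0, -0.057, 0.998, 0.0]
contact_force: [-0.5, -0.3, 0.2]
opening: -0.0
finger_force: 0.0
t 39.85 pos [0.4543 0.0497 0.1942] th 96.52 j7 1.62 open -0.0 F [-0.5 -0.3  0.2]
turn units 0.02
shift units now [-0.    1.12  0.  ]
shift units after turn [0.   1.12 0.  ]
603 [ 0.45408371 -0.07845325  0.09906754] [[ 0.39554196 -0.13879421  0.0738629 ]
 [ 0.52802906 -0.01713531  0.12637235]]
```

Retreat and look.

```bash
python3 -m crank '0 0.2 -0.6 0 0;0 0.4 -0.9 0 0;0 0.2 -0.9 0 0;0 0 -0.9 0 0;0 0 0 0 0;0 0 0 0 0;0 0 0 0 0'
python3 - <<'E'
from h import *
np.set_printoptions(precision=4,suppress=True)
snap('wrist','w11');s=S('w11');X=s.X
ex=np.array([.9938,.1115,0]);ey=np.array([-.1115,.9938,0]);n=np.array([0,-np.sin(.4),np.cos(.4)])
p=X-[.4667,-.0614,0];x=p@ex;y=p@ey
h=cv2.cvtColor(s.im,cv2.COLOR_RGB2HSV).astype(int)
m=(abs(x)<.076)&(y<.10)&(y>-.115)&(h[...,1]>90)&(abs(h[...,0]-75)<16)
q=np.c_[x[m],y[m],X[...,2][m]];A=np.c_[q[:,:2],np.ones(len(q))]
# surface height above ramp plane: deck edge (y=.105,z=.113)
H=((q[:,2]-.113)*np.cos(.4)-(q[:,1]-.105)*np.sin(.4)); S_=(q[:,2])*np.sin(.4)+(q[:,1])*np.cos(.4)
s0=.113*np.sin(.4)+.105*np.cos(.4)-.225
print(len(q),'H',np.percentile(H,[2,25,50,75,98]),'along',np.percentile(S_-s0,[1,99]),'x',np.percentile(q[:,0],[1,99]))
for a in range(0,220,20):
    k=(S_-s0>a/1000)&(S_-s0<a/1000+.02)
    if k.sum()>20: print(a,k.sum(),np.median(H[k]),np.percentile(q[k,0],[2,98]))
E
```

```text
time: 40.78
eef_pos: [0.4492, 0.0891, 0.358]
tool_rot: [-0.001, -0.057, 0.998, -0.0]
contact_force: [0.5, -1.1, -0.4]
opening: 0.0003
finger_force: 0.0
10224 H [0.0058 0.0321 0.0327 0.0332 0.0341] along [0.0059 0.1847] x [-0.0691  0.0691]
0 776 0.03279673204185216 [-0.0623  0.0678]
20 698 0.03282208234100216 [-0.065   0.0699]
40 458 0.03279090315148832 [-0.0675  0.0686]
60 1015 0.03286171901889305 [-0.0688  0.0659]
80 1326 0.03282492332964819 [-0.07    0.0637]
100 1199 0.03291878998201753 [-0.0642  0.0696]
120 579 0.03293814852127841 [-0.0667  0.0704]
140 897 0.03295230722772067 [-0.0679  0.068 ]
160 2497 0.03229532048998194 [-0.0681  0.0632]
180 778 0.020928545205786596 [0.0058 0.0651]
```

View pics/w11.png

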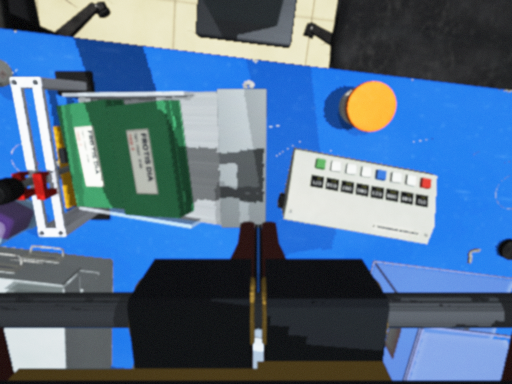

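```bash
python3 -c "
from rig import manip
print(manip.finish_job())"
```

```text
the job is handed in; nothing more can be done
None
```

The gate is latched in its notch, both green boxes lie flat and lid up on the ramp (the first against the gate, the second against the first), and the job is handed in at about 41 s; the rig gave no verdict, and I did not re-measure the vessels, though my moves stayed clear of them.

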